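Weigh down and raise the telescoping price-sign stand

TASK

First set the steel ballast plate (green bar handle) squarely on the pale wooden block of the price-sign stand, edges flush with the block, and let go of it. Then pinch the green head of the sign mast so that the orange button in its side is pressed in, and pull the sign straight up, past the first stop, all the way to the second stop. Finish while still gripping the head and holding the sign fully up there (it slides down if let go); leave the wooden tub lid, honey jar and marker where they are.

Things in the scene. Friction and masses are not known exactly. Their poses are not given: they have to be found in the camera images.
- plate: Loose steel ballast plate, 100 mm (its x) by 80 mm (its y) by 10 mm thick, about 0.6 kg, lying flat on the table. On its centre stands a green bar handle, 16 mm wide (x), 56 mm long (y), 28 mm high, so its top is 38 mm above the underside. Origin: centre of the underside; z up. A half turn makes no difference.
- stand: Sign stand, fixed to the table: dark wooden foot 130 mm (x) by 260 mm (y) by 18 mm high. Pale block centred at y = -70 mm, mast at y = +70 mm. Origin: centre of the foot's underside; z up. The sign board (120 mm wide, 85 mm high) hangs from the head 40 mm on the +x side of the mast and rises with it; its top edge is 6 mm above the head's underside.
- seat (a point): Centre of the top face of the pale wooden block, 40 mm above the table. The block is 100 mm (stand's x) by 80 mm (stand's y), the same outline as the plate; nothing sticks up from it. Axes parallel to the stand's.
- head: Green head on top of the mast: block 30 mm (x) by 40 mm (y) by 44 mm high, axes parallel to the stand's. Origin: centre of its underside, 119 mm above the table with the mast down. Together with the mast tubes and sign board it weighs about 0.3 kg.
- grip (a point): Centre of the green head, 22 mm above its underside, 141 mm above the table with the mast down and 281 mm at the second stop; the middle of the pinch across y. Axes parallel to the stand's.
- button_face (a point): Centre of the round face (18 mm across) of the orange release button on the head's +y side, at the height of the head's centre. It stands 7 mm proud of the head, 27 mm from the head's centre, and still 1 mm proud when fully pressed. Moves with the button.
- button (a joint): Travel of the orange button, pressed towards the stand's -y: 0 out, 0.006 m fully in; a spring of about 5 N at full travel pushes it out again. With the mast down it latches the mast; pressed in 4 mm or more it lets the mast rise. Pinching the head across its y with 20 N or more presses it fully.
- mast_upper (a joint): Upper mast tube, with the head: 0 down, 0.070 m at the first stop. It comes out first when the head is pulled up, sliding easily (1 to 4 N).
- mast_lower (a joint): Lower mast tube: 0 down, 0.070 m at its end. It is drawn up by the upper one after the first stop; when both read 0.070 the mast is at the second stop, a firm end, the head 140 mm above its start. Nothing locks it there.
- tub_lid: Bystander: loose round wooden lid, 84 mm across, 12 mm thick, with a dark knob 24 mm across to 34 mm height. Origin: centre of the underside. It and the plate may lie in each other's place.
- honey_jar: Bystander: amber honey jar with yellow cap, 85 mm high, 68 mm across. Origin: centre of the underside.
- marker: Bystander: black marker pen lying on the table, 130 mm long, 14 mm thick.
Things that resemble listed ones, but are neither listed nor needed, are in the scene too. Of the things that look like the plate, the middle-sized one is meant.

How it is judged:
On the way, in this order (a step that is already met when the one before it is completed fails the run):
1. the steel plate lies squarely on the pale block and has been let go (horizontal distance between plate and seat below 0.008 m and angle between the x axis of plate and the x axis of stand, either way round below 0.12 rad and z of plate in the frame of seat below 0.003 m and angle between plate's own z axis and vertical below 0.05 rad and contact force between the fingers and plate below 0.1 N), for 0.2 s.
2. the button is pressed in while the mast is still down (value of joint button above 0.0042 m and value of joint each of mast_upper, mast_lower below 0.02 m), for 0.1 s.
3. the sign is drawn out to the first stop (value of joint mast_upper above 0.064 m).
At the end, for the whole second after the job is handed in: Fingers grip the green head (over 2 N), mast still at the second stop: upper tube out over 66 mm, lower over 65 mm. The plate lies flat on the pale block at rest: centre within 8 mm, turned under 0.12 rad (a half turn is as good), within 3 mm of its top (value of joint mast_upper above 0.066 m and value of joint mast_lower above 0.065 m and velocity of joint mast_lower below 0.01 m/s and contact force between the fingers and head above 2 N and horizontal distance between plate and seat below 0.008 m and angle between the x axis of plate and the x axis of stand, either way round below 0.12 rad and z of plate in the frame of seat below 0.003 m and angle between plate's own z axis and vertical below 0.05 rad and linear speed of plate below 0.02 m/s); the arm keeps its last pose, push and grip.
It fails at once if a bystander is pushed more than 30 mm away or tipped over (distance of any of tub_lid, honey_jar, marker from where it was at the start of the episode above 0.03 m or angle between honey_jar's own z axis and vertical above 0.5 rad).
It also fails if it takes over 62 s, if anything falls off the work surface, if the arm or the gripper's body presses on something with over 40 N, if the wrist force passes 120 N, or if a joint passes its speed limit or range.

ROBOT

A 7-joint arm with a two-finger parallel gripper is mounted at the origin on the work surface. World frame = base frame: x ahead of the robot, y to its left, z up, the work surface at z = 0. Lengths are in m, angles in rad, forces in N, time in s.
With the tool pointing down it reaches from about 0.425 to 0.825 m from the base axis. Payload 3.6 kg.
Tool frame: the origin (TCP) lies on the centre line of the jaws, within the pads' length; the fingertips stand 14 mm ahead of it and the grasp point (between the pads) lies 5 mm behind it; z points along the fingers, y is the line along which they close (so a half turn about z gives the same grasp; the last joint's range is limited). The gripper opens to 93 mm and grips with 3 to 60 N. Pads are 15 mm wide; open, the fingers measure 128 mm over their backs; the gripper's body (75 mm by 188 mm) begins 65 mm behind the grasp point.
Start: joints at [-1.373, 0.615, -0.013, 1.423, 0.008, 1.103, -0.04], TCP at [0.145, 0.634, 0.233] pointing down, gripper open.
Joint ranges: [-3.12, 3.12], [-0.3, 2.06], [-1.34, 1.32], [0.26, 2.42], [-1.36, 4.5], [0.01, 1.98], [-2.84, 2.84]. Speed limits (rad/s): [2.79, 2.79, 3.14, 3.14, 3.14, 3.14, 3.14].

INTERFACE

Orientations are given as a unit quaternion [x, y, z, w].
In Python, from bench import r, hand, optics, ticket gives the robot as it stands. The module is installed in compiled form; this text tells all that it offers. Calls block until the motion is done:
- r.movep(position, orientation): joint-space move of the TCP to a pose.
- r.servo_line(position, orientation=None, speed=0.15): straight line of the TCP; orientation=None keeps the orientation; speed is the mean speed in m/s.
- r.move_j(angles): joint-space move.
- hand.gripper_to(opening, squeeze=None): finger opening in m; squeeze is the grip in N (None keeps the last); returns when the fingers have stopped.
- r.wait(seconds).
- r.inverse_kinematics(position, orientation): joint angles nearest the present ones, or None.
- optics.camera(name): name is "scene" or "top"; returns a dict with "pixels" (384x512x3 uint8, red, green, blue), "z_map" (384x512 float32, m along the optical axis (not along the pixel's ray), 0 where there is no reading), "mtx" (3x3 intrinsics, pixels), "k1" (the pictures are not rectified: a ray, as slopes to the right and down, at radius r is drawn at 1 + k1 r^2 times it, then the intrinsics apply), "T" (4x4, takes a point from camera to world coordinates). Camera axes: x right, y down, z forward; pixel columns grow to the right and rows downward; lengths in m; the calibration is good to about 2 mm. A picture is of the moment at which its call begins.
A pose or a line that the arm cannot do raises r.PlanningError and nothing moves.
- ticket.sign_off(): hands the job in; it is judged then, once.
Readings, each from a call of its own:
- r.get_clock(): time.
- r.get_joint_positions(): joint angles.
- r.get_qd(): joint speeds.
- r.get_effort(): joint torques, N m.
- r.get_tcp_pos(): TCP position.
- r.get_tool_rot(): TCP orientation.
- r.get_force(): force on the tool from outside, world axes, zero at the start.
- r.get_wrist_torque(): the same for the moment, N m.
- r.get_gripper_width(): finger opening in m.
- r.get_finger_force(): force on a finger pad.
Only numpy, scipy, OpenCV 4.12 (cv2) and the standard library are available. Lean on these libraries where they do the work, as an engineer would, in place of code of your own. Each camera call takes 0.05 s, during which the arm holds its last target. There are 200 camera calls.

## Working session

There is one attempt and no reset: what is moved stays moved. The work goes in short steps, each a Python script; the robot and the scene stay as the last script left them, time stands still between calls to the robot, and variables do not carry over. Pictures are saved under pics/ and viewed, at most 10 in all, crops included, and the job is handed in when it is done.

```bash
mkdir -p pics
cat > h.py <<'E'
import numpy as np, cv2
from bench import r, hand, optics, ticket
def cam(n):
    return optics.camera(n)
def rays(c,uv):
    uv=np.asarray(uv,float).reshape(-1,1,2)
    K=c["mtx"]
    d=(uv.reshape(-1,2)-[K[0,2],K[1,2]])/[K[0,0],K[1,1]]
    s=d.copy()
    for _ in range(20): s=d/(1+c["k1"]*(s**2).sum(1,keepdims=True))
    return np.c_[s,np.ones(len(s))]
def on_plane(c,uv,z):
    R=c["T"][:3,:3];o=c["T"][:3,3]; w=rays(c,uv)@R.T
    return o+w*((z-o[2])/w[:,2])[:,None]
def cloud(c):
    v,u=np.mgrid[0:384,0:512]; s=rays(c,np.c_[u.ravel(),v.ravel()])
    p=s*c["z_map"].reshape(-1,1)
    return (p@c["T"][:3,:3].T+c["T"][:3,3]).reshape(384,512,3)
E
python3 - <<'E'
from h import *
import pickle
a=cam("scene");b=cam("top")
pickle.dump((a,b),open("c0.pkl","wb"))
for n,c in(("scene",a),("top",b)):
    cv2.imwrite(f"pics/{n}0.png",cv2.resize(c["pixels"][:,:,::-1],(768,576)))
    print(n,c["T"].round(3).tolist(),c["mtx"].round(1).tolist(),c["k1"])
print(r.get_clock())
E
```

```text
scene [[0.861, 0.372, -0.347, 0.781], [0.508, -0.649, 0.566, -0.509], [-0.015, -0.664, -0.748, 0.794], [0.0, 0.0, 0.0, 1.0]] [[361.5, 0.0, 254.0], [0.0, 361.5, 196.3], [0.0, 0.0, 1.0]] -0.0757742862330502
top [[-0.005, -0.999, 0.055, 0.382], [-1.0, 0.005, 0.012, -0.007], [-0.012, -0.054, -0.998, 1.576], [0.0, 0.0, 0.0, 1.0]] [[451.4, 0.0, 251.4], [0.0, 451.4, 185.9], [0.0, 0.0, 1.0]] -0.18375744643033376
0.1
```

View pics/scene0.png

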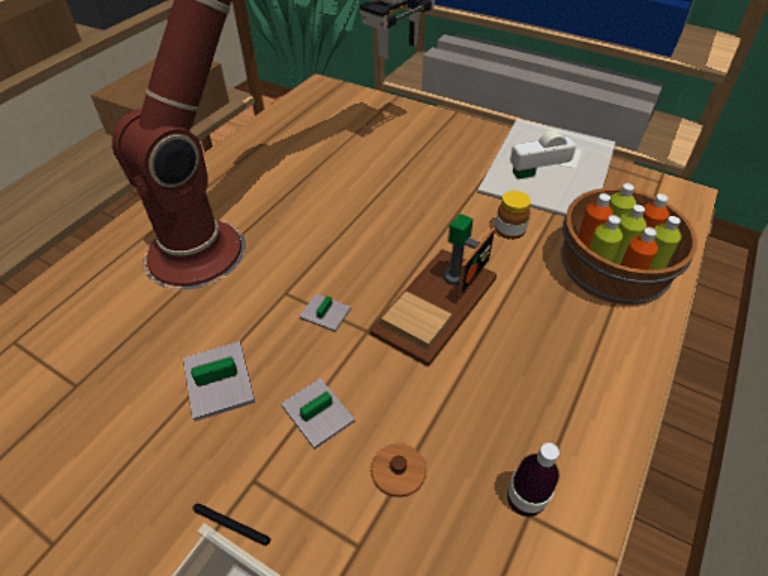

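View pics/top0.png

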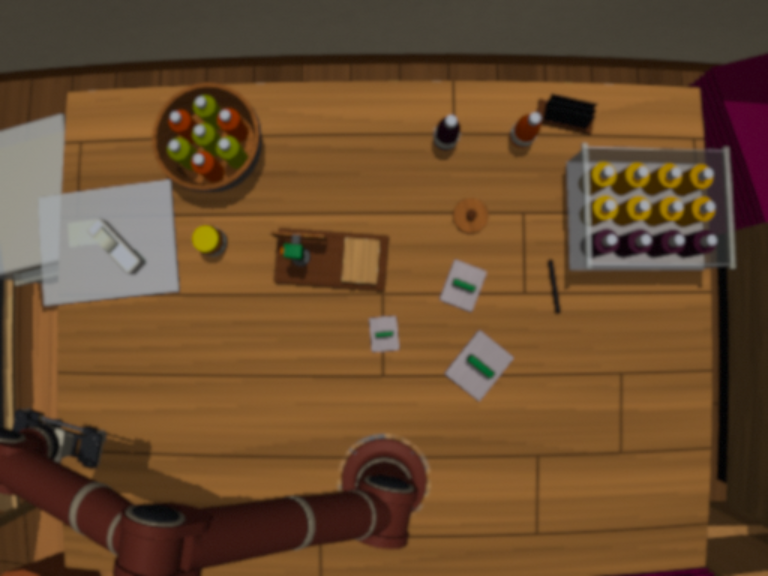

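The scene view (768 px scale) shows three plate look-alikes with a green handle: large (218,375), middle (317,408) and small (325,308). In the top view they are at (480,365), (463,285) and (384,333). The middle-sized one fits. The stand's pale block is at (415,318) and its head at (460,230). I'll confirm the plate by size and in a crop.

```bash
cat > seg.py <<'E'
from h import *
def blob(mask,uv):
    n,l,s,c=cv2.connectedComponentsWithStats(mask.astype(np.uint8),connectivity=8)
    k=np.argmin(np.where(s[:,4]<12,1e9,np.hypot(*(c-uv).T))+1e9*(np.arange(n)==0))
    return l==k
def rect(c,mask,z):
    cs,_=cv2.findContours(mask.astype(np.uint8),cv2.RETR_EXTERNAL,cv2.CHAIN_APPROX_NONE)
    P=on_plane(c,max(cs,key=len).reshape(-1,2),z)[:,:2]
    (x,y),(w,h),a=cv2.minAreaRect((P*1000).astype(np.float32))
    if w<h: w,h,a=h,w,a+90
    return np.array([x,y,w,h,(a+90)%180-90]).round(1)   # mm, long side angle deg
E
python3 - <<'E'
from seg import *
import pickle
a,b=pickle.load(open("c0.pkl","rb"))
Q={"scene":(a,dict(big=(145,250),mid=(211,272),small=(217,205)),(277,212),(307,152)),
   "top":(b,dict(big=(320,243),mid=(309,190),small=(256,222)),(240,174),(195,167))}
for n,(c,pl,seat,head) in Q.items():
    hsv=cv2.cvtColor(c["pixels"],cv2.COLOR_RGB2HSV).astype(int); H,S,V=hsv[...,0],hsv[...,1],hsv[...,2]
    green=(H>45)&(H<90)&(S>100)&(V>30)
    steel=(S<60)&(V>90)
    for k,uv in pl.items():
        m=blob(steel|green,uv); g=blob(green,uv)
        print(n,k,m.sum(),rect(c,m,.01),"handle",g.sum(),rect(c,g,.03))
    print(hsv[int(seat[1]),int(seat[0])], "foot",hsv[int(seat[1])-12 if n=="scene" else seat[1],int(seat[0])+ (12 if n=="scene" else -17)])
    g=blob(green,head); print(n,"head",rect(c,g,.163), np.argwhere(g).mean(0)[::-1])
c=a["pixels"][:,:,::-1]
x=cv2.resize(c[190:310,110:240],None,fx=3,fy=3,interpolation=2); y=cv2.resize(c[130:250,240:340],None,fx=3,fy=3,interpolation=2)
t=cv2.resize(b["pixels"][145:265,170:350,::-1],None,fx=2,fy=2,interpolation=2)
o=np.zeros((600,690,3),np.uint8);o[:360,:390]=x;o[:360,390:690]=y;o[360:600,:360]=t;cv2.imwrite("pics/crop1.png",o)
E
```

```text
scene big 1614 [ 268.3 -221.1  130.5  102.7  -39.3] handle 346 [ 268.3 -222.    71.7   40.5   51. ]
scene mid 1144 [ 456.3 -187.3  102.4   79.8  -22.1] handle 201 [ 456.5 -188.5   57.2   24.3   68.9]
scene small 449 [346.3  -2.7  78.5  66.    4.7] handle 69 [349.1  -8.4  48.6  16.2 -83.6]
[ 16 131 181] foot [ 11 181  96]
scene head [530.1 166.   82.7  37.  -73.3] [306.72916667 153.00416667]
top big 1058 [ 266.6 -222.2  129.5  103.3  -39.3] handle 94 [ 266.2 -222.8   66.3   16.6   51. ]
top mid 619 [ 452.  -186.8  100.    79.6  -21.4] handle 50 [ 451.2 -186.9   45.9   12.5   69.1]
top small 386 [341.4  -2.8  78.1  61.8   4.9] handle 24 [340.2  -2.7  31.4   7.9 -83.9]
[ 16 146 161] foot [ 12 190  83]
top head [518.9 187.5  43.3  31.7  80.1] [195.26771654 167.12598425]
```

View pics/crop1.png

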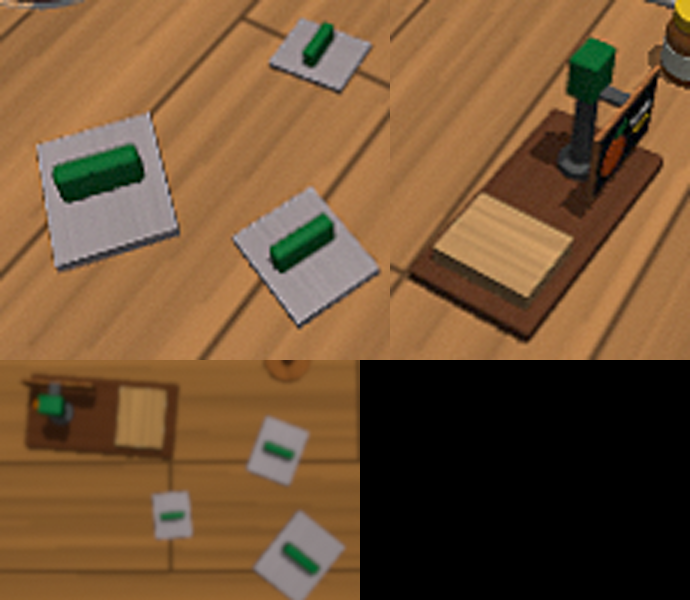

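The crop confirms it: the middle plate measures 100×80 mm, matching the description, while the others measure 130×103 and 78×62. Next I'll measure the seat and the stand's direction.

Run:
```python
from seg import *
import pickle
a,b=pickle.load(open("c0.pkl","rb"))
for n,c,seat,head in (("scene",a,(277,212),(307,152)),("top",b,(240,174),(195,167))):
    hsv=cv2.cvtColor(c["pixels"],cv2.COLOR_RGB2HSV).astype(int); H,S,V=hsv[...,0],hsv[...,1],hsv[...,2]
    for v in (120,130,140):
        m=blob((V>v)&(S<175),seat); print(n,v,m.sum(),rect(c,m,.04))
    P=cloud(c); g=blob((H>45)&(H<90)&(S>100)&(V>30),head)
    q=P[g]; t=q[q[:,2]>.155]; print("head top pts",len(t),np.median(t,0),t.min(0),t.max(0))
    m=blob(g&(abs(P[...,2]-.163)<.006),head);print(rect(c,m,.163))
for ang in (-21.8,158.2):pass
from scipy.spatial.transform import Rotation as R
print(r.get_tool_rot(), R.from_quat(r.get_tool_rot()).as_matrix().round(2).tolist(), r.get_gripper_width())
```

```text
scene 120 95524 [ 444.   176.1 1423.9 1241.1  -74.9]
scene 130 1109 [509.7 147.5 284.2 107.8 -89.7]
scene 140 1058 [509.4 147.5 283.5 106.3  89.9]
head top pts 120 [0.52376393 0.18505095 0.16104355] [ 0.50830144 -0.50906833  0.15505628] [0.78062835 0.20818187 0.79369831]
[524.1 184.4  42.2  27.6  83.6]
top 120 670 [509.8  49.1  99.8  79.1  -4.7]
top 130 647 [509.9  49.   98.   78.   -4.5]
top 140 606 [509.   50.2  94.8  75.2  -4.1]
head top pts 112 [0.51984142 0.1874202  0.16354777] [ 0.38172252 -0.00736223  0.15506243] [0.53652027 0.20721534 1.57646559]
[521.2 187.4  38.3  28.6  89.5]
[ 1.12154624e-01  9.93690096e-01 -1.15145025e-03 -9.17558408e-05] [[-0.97, 0.22, -0.0], [0.22, 0.97, -0.0], [-0.0, -0.0, -1.0]] 0.09353569461178719
```

```bash
cat >> seg.py <<'E'
from scipy.spatial.transform import Rotation as Rn
def down(deg):
    a=np.radians(deg); y=np.array([np.cos(a),np.sin(a),0]); z=np.array([0,0,-1.]); x=np.cross(y,z)
    return Rn.from_matrix(np.c_[x,y,z]).as_quat()
E
python3 - <<'E'
from seg import *
import pickle
a,b=pickle.load(open("c0.pkl","rb"))
hsv=cv2.cvtColor(a["pixels"],cv2.COLOR_RGB2HSV).astype(int)
P=cloud(a); m=blob((hsv[...,2]>140)&(hsv[...,1]<175)&(abs(P[...,2]-.04)<.008)&(P[...,1]<.11),(277,212)); print("scene seat",m.sum(),rect(a,m,.04))
for nm,p,al in (("plate",(.454,-.187,.12),-21.8),("seat",(.511,.049,.15),-4.7),("head",(.5215,.188,.2),85.3),("headup",(.5215,.188,.28),85.3)):
    for f in (0,180):
        q=r.inverse_kinematics(p,down(al+f)); print(nm,al+f,None if q is None else np.round(q,2))
E
```

```text
scene seat 821 [511.4  48.2  99.3  78.3  -4.6]
plate -21.8 [-0.02  0.59  0.55  2.02 -0.48  0.67  0.46]
plate 158.2 [-0.32  0.81  1.13  2.02 -0.94  0.95 -2.2 ]
seat -4.7 [-0.41  0.54  0.41  1.92 -0.31  0.74  0.09]
seat 175.3 [ 0.09  0.53 -0.34  1.91  0.25  0.74  2.67]
head 85.3 [-0.42  0.5   0.06  1.75 -0.04  0.89  1.14]
head 265.3 [-0.86  0.6   0.76  1.76 -0.49  0.98 -1.55]
headup 85.3 [-0.47  0.42  0.13  1.64 -0.06  1.09  1.16]
headup 265.3 [-0.9   0.52  0.82  1.65 -0.41  1.15 -1.62]
```

Run:
```python
from seg import *
p=r.get_tcp_pos(); r.servo_line([p[0],p[1],.30],speed=.2)
q=down(-21.8)
r.movep([.454,-.187,.14],q)
hand.gripper_to(.06,20)
r.servo_line([.454,-.187,.028],speed=.08)
print(r.get_clock(),r.get_force())
hand.gripper_to(.0,40)
print("w",r.get_gripper_width(),r.get_finger_force(),r.get_tcp_pos())
r.servo_line([.454,-.187,.13],speed=.1)
print("w",r.get_gripper_width(),r.get_finger_force(),r.get_clock(),r.get_force())
for n in("scene","top"):
    c=cam(n); im=c["pixels"][:,:,::-1]
    uv=(211,250) if n=="scene" else (309,190)
    cv2.imwrite(f"pics/lift_{n}.png",cv2.resize(im[uv[1]-90:uv[1]+90,uv[0]-110:uv[0]+110],None,fx=2.5,fy=2.5))
```

```text
5.9833 [-0.26743162 -0.05633839 -0.10360332]
w 0.01594098442763067 39.99266266822815 [ 0.45368776 -0.18678129  0.02797168]
w 0.015335646791134116 39.99007701873779 7.9167 [-1.31221064 -0.33007033 -7.379745  ]
```

View pics/lift_scene.png

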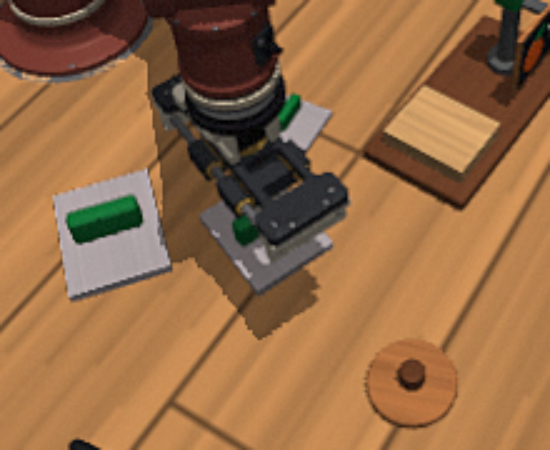

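Plate lifted and held level; in the crop it sits under the gripper at about (270,245). I'll carry it over the seat and lower it.

Run:
```python
from seg import *
S=np.array([.5108,.0487]); q=down(-4.65)
r.movep([*S,.15],q)
f0=r.get_force()
r.servo_line([*S,.072],speed=.08)
r.wait(.2)
import pickle
a=cam("scene");P=cloud(a);pickle.dump(a,open("c1.pkl","wb"))
hsv=cv2.cvtColor(a["pixels"],cv2.COLOR_RGB2HSV).astype(int)
m=blob((hsv[...,1]<60)&(hsv[...,2]>90)&(abs(P[...,2]-.055)<.01)&(abs(P[...,1]-.049)<.08),(277,208))
X=P[m]; A=np.c_[X[:,:2]-S,np.ones(len(X))]; print(m.sum(),np.linalg.lstsq(A,X[:,2],rcond=None)[0], rect(a,m,.055))
print(f0,r.get_force(),r.get_tcp_pos(),r.get_clock(),r.get_gripper_width())
cv2.imwrite("pics/above.png",cv2.resize(a["pixels"][130:270,200:360,::-1],None,fx=3.5,fy=3.5,interpolation=2))
```

```text
510 [-0.00138424 -0.00017992  0.05198403] [511.2  46.1 100.3  77.5  -2.9]
[-1.02377168 -0.82725705 -7.40786993] [ 0.18883049 -0.42132611 -6.5601535 ] [0.51098791 0.04880638 0.0723729 ] 10.35 0.01585072607508124
```

View pics/above.png

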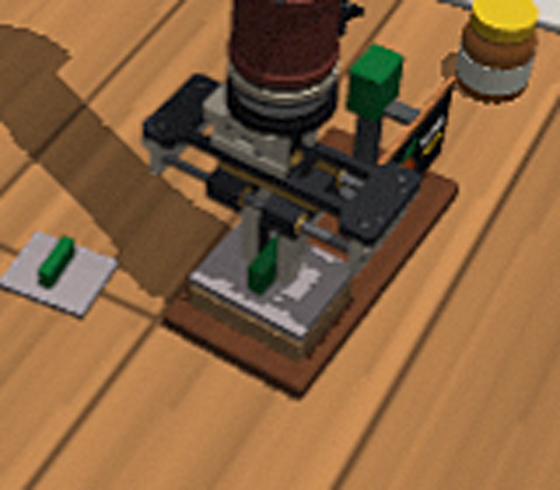

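The plate is level and lined up with the block at about (275,290) in the crop. I'll lower it to contact and release.

Run:
```python
from seg import *
S=np.array([.5108,.0487]); q=down(-4.65)
f0=r.get_force()[2]; z=.0705
while z>.0655:
    r.servo_line([*S,z],speed=.02); f=r.get_force()[2]-f0
    print(round(z,4),round(f,2))
    if f>4: break
    z-=.001
hand.gripper_to(.05); r.wait(.3)
r.servo_line([*S,.16],speed=.12)
r.movep([.42,.0,.30],q); hand.gripper_to(.09)
import pickle
for n,uv in(("scene",(277,208)),("top",(240,174))):
    c=cam(n);P=cloud(c)
    hsv=cv2.cvtColor(c["pixels"],cv2.COLOR_RGB2HSV).astype(int)
    steel=(hsv[...,1]<70)&(hsv[...,2]>80); g=(hsv[...,0]>45)&(hsv[...,0]<90)&(hsv[...,1]>100)
    ok=(abs(P[...,2]-.06)<.03)&(abs(P[...,1]-.049)<.07)&(abs(P[...,0]-.51)<.07)
    m=blob((steel|g)&ok,uv); X=P[m&steel]; print(n,m.sum(),rect(c,m,.05),np.median(X[:,2]))
    cv2.imwrite(f"pics/placed_{n}.png",cv2.resize(c["pixels"][uv[1]-80:uv[1]+60,uv[0]-80:uv[0]+80,::-1],None,fx=3.5,fy=3.5,interpolation=2))
print(r.get_clock())
```

```text
0.0705 0.47
0.0695 0.47
0.0685 0.81
0.0675 5.76
scene 867 [513.1  50.3 101.1  86.3  -5.3] 0.047319765252793466
top 292 [511.4  64.3 101.9  48.1  -5.9] 0.05038074275678195
14.9667
```

View pics/placed_scene.png

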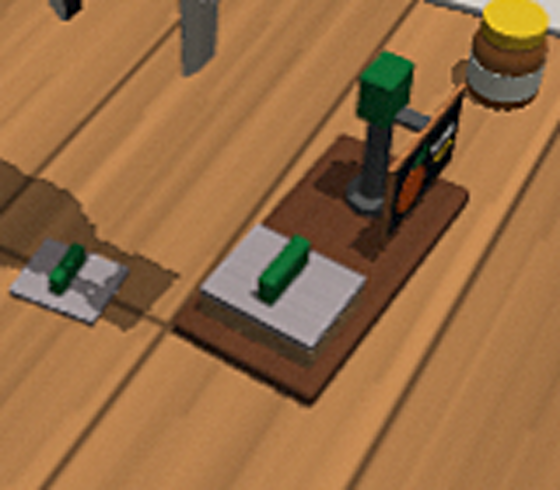

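Plate lies flush on the block (crop, about (285,290)), measured within 3 mm and 1° of the seat. Now I'll go to the head.

Run:
```python
from seg import *
H=np.array([.522,.1875]); q=down(85.35)
r.movep([*H,.27],q)
r.servo_line([*H,.136],speed=.1)
print(r.get_clock(),r.get_force())
hand.gripper_to(0,40); r.wait(.4)
print("w",r.get_gripper_width(),r.get_finger_force(),r.get_force(),r.get_tcp_pos())
z0=r.get_tcp_pos()[2]
for d in (.02,.06,.10,.13):
    r.servo_line([*H,z0+d],speed=.06); print(d,r.get_tcp_pos()[2]-z0,r.get_force().round(1) if hasattr(r.get_force(),'round') else r.get_force(),r.get_gripper_width())
for d in np.arange(.134,.1455,.002):
    r.servo_line([*H,z0+d],speed=.03); f=r.get_force(); print(round(d,4),f[2],r.get_gripper_width())
    if f[2]<-15: break
r.wait(.3);print(r.get_force(),r.get_finger_force(),r.get_tcp_pos(),r.get_clock())
for n,uv in(("scene",(287,190)),):
    c=cam(n); cv2.imwrite("pics/up.png",cv2.resize(c["pixels"][uv[1]-130:uv[1]+70,uv[0]-120:uv[0]+100,::-1],None,fx=3,fy=3,interpolation=2)[:600])
```

```text
17.525 [ 0.04459885 -1.24935986  0.46101475]
w 0.040443890982020475 39.99967038631439 [ 0.78536447  4.85773315 -0.16307553] [0.52226748 0.1903166  0.13616605]
0.02 0.02024439295117006 [-0.   4.9 -2.3] 0.04024281999674929
0.06 0.06008557846346477 [ 1.6  4.8 -1.5] 0.04002988371066405
0.1 0.09984549986552077 [ 0.6  6.1 -2.3] 0.0405667300135426
0.13 0.12980870148910087 [ 1.8  4.8 -3. ] 0.03999356538040391
0.134 -2.1596791315071324 0.039933568109283106
0.136 -2.6436768826553627 0.04022775928657352
0.138 -1.7891602314278248 0.04052577671553644
0.14 -2.3508235383098466 0.04007648806434025
0.142 -8.76872680456957 0.04044638205015257
0.144 -15.647456615929306 0.04021852262829181
[  5.26547363   6.03321    -16.77108478] 39.99647855758667 [0.52170821 0.19022416 0.2764623 ] 23.3583
```

View pics/up.png

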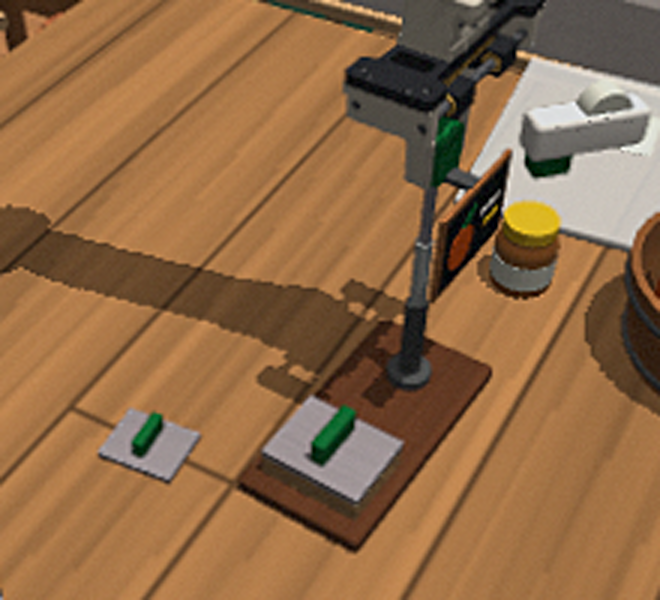

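The sign is up at the second stop: the upward pull jumped to about 17 N at 140 mm of travel. In the crop the mast is fully out, the head is gripped at (445,150), and the plate lies flush at (333,450).

```bash
python3 -c "
from bench import r,ticket
print(r.get_tcp_pos(),r.get_force(),r.get_finger_force()); print(ticket.sign_off())"
```

```text
[0.52171128 0.19023637 0.27646563] [  5.71408057   5.53467128 -17.51038934] 39.99646604061127
the job is handed in; nothing more can be done
None
```

The job is handed in: the plate lies on the pale block within about 3 mm, and the gripper is still holding the sign at the second stop (no verdict was returned).

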